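# Lock a candle in the labelling jig

### The arm

A 6-joint arm with a two-finger parallel gripper is mounted at the origin on a cart in front of the work surface, level with it; the furniture and walls round the work are solid. World frame = base frame: x ahead of the robot, y to its left, z up, the work surface at z = 0. Lengths are in mm, angles in rad, forces in N, time in s.
With the tool pointing down it reaches from about 300 to 775 mm from the base axis. Payload 14.6 kg.
Tool frame: the origin (TCP) lies midway between the tips of the shut fingers; the grasp point (between the pads) lies 19 mm behind it; z points along the fingers, y is the line along which they close (so a half turn about z gives the same grasp; the last joint's range is limited). The gripper opens to 94 mm and grips with 3 to 60 N. Pads are 16 mm wide; open, the fingers measure 119 mm over their backs; the gripper's body (75 mm by 177 mm) begins 78 mm behind the grasp point.
Start: joints at [1.17, 0.3, 1.521, -0, 1.321, -0.067], TCP at [180.197, 519.633, 205.446] pointing down, gripper open.
Joint ranges: [-3.03, 3.03], [-0.79, 2.21], [0.23, 2.52], [-1.04, 4.18], [0, 3.07], [-2.55, 2.55]. Speed limits (rad/s): [2.22, 2.22, 2.57, 3.14, 3.14, 3.14].

### API

Orientations are given as [roll, pitch, yaw] about the fixed x, y, z axes, in that order (R = Rz(yaw) Ry(pitch) Rx(roll)).
In Python, from cell import manip, camera gives the robot as it stands.
- The arm moves only by the tool move_arm, never from a script. Its arguments are lists of equal length, an entry for each row: "dp": the shift along the world's x, y, z in mm, a list of three; "rotation": the turn, a rotation vector about the world's x, y, z in rad, a list of three; "hand": the opening, from 0 (shut) to 1 (fully open). A call has 1 to 10 rows; each row shifts and turns the commanded pose from where the row before left it; what a row does not reach is not made up. A row lasts 1/8 s, in which the tool goes at most 62.5 mm and 10.7 degrees, less where a joint would pass 70% of its speed; a pose out of reach is approached as far as the arm can. A call with a gripper value outside its range is refused whole. The fingers move at their own pace and stop on an object; "newtons" is the grip in N (left out, the last holds). Time passes only in rows, so rows that do not move let the fingers close. It gives the time, the measured TCP pose, the force, the opening and the grip force at its end, in the units of the state.
- manip.read_state(): the state, without advancing time (a new reading comes with each control period).
- camera(name): name is "side" or "top" or "wrist"; returns a dict with "image" (384x512x3 uint8, red, green, blue), "fx", "fy", "cx", "cy" (pixels), "k1" (the pictures are not rectified: a ray, as slopes to the right and down, at radius r is drawn at 1 + k1 r^2 times it, then the intrinsics apply), "R" (3x3) and "t" (3): a world point X has camera coordinates R X + t; the wrist camera has in their place "mount" (4x4, takes a point from camera to tool coordinates, whose origin is the TCP and whose axes are the flange's). Camera axes: x right, y down, z forward; pixel columns grow to the right and rows downward; lengths in mm; the calibration is good to about 2 mm. A picture is of the moment at which its call begins: read the wrist's pose just before it. There is no depth.
- manip.sign_off(): hands the job in; it is judged then, once.
The state is a dict: "clock": time; "joints": joint angles; "qd": joint speeds; "effort": joint torques, N m; "eef_pos": TCP position; "eef_rot": TCP orientation; "wrist_force": force on the tool from outside, world axes, zero at the start; "moment": the same for the moment, N m; "finger_gap": finger opening in mm; "finger_force": force on a finger pad.
Only numpy, scipy, OpenCV 4.12 (cv2) and the standard library are available. Lean on these libraries where they do the work, as an engineer would, in place of code of your own. Each camera call takes 0.05 s, during which the arm holds its last target. There are 200 camera calls.

### The job

Get the candle in the jig ready for its label: with the fingertips push it along its lane until it is fully home against the back stop, then flip the steel lever over past its centre so that it snaps down across the lane in front of the candle and locks it in. Only push: do not lift or tip the candle, and leave the stamp, the soap box and the other candle beside the jig where they are.

Things in the scene. Friction and masses are not known exactly. Their poses are not given: they have to be found in the camera images.
- jig: Jig fixed to the counter: wooden base 190 x 150 x 12 mm (x -83 to +107) with a straight lane 65 mm wide between two aluminium rails (tops at z 27 mm). Origin: underside of the base, on the lane's centre line; z up, +x the way the candle is pushed home, +y left of that. Lane floor at z 12 mm, open towards -x, which looks roughly to the robot.
- back_stop (a point): Middle of the back stop's face, at jig x +90, y 0, z +35 mm; the aluminium stop is 80 mm wide, its top at z 57 mm.
- fork (a point): Steel fork into which the lever comes down, left of the lane at jig x +22, y +50 mm; this point is its seat, z 48 mm; its cheeks end at z 60 mm.
- candle: White flower-painted pillar candle on a square foot, in a clear, hardly visible box that is solid: 60 x 60 x 66 mm, about 0.1 kg. Origin: centre of the underside, z up. Stands in the jig's lane, square to it, 20 to 45 mm short of the back stop. Home, its origin is at jig x +60 mm, its near face at +30 mm. Short of home it blocks the lever.
- lever (a joint): Angle (rad) of the over-centre lever, in the upright plane jig x +22 mm. 0 = open, leaning 0.42 rad outward (to jig -y); 0.42 = upright; 1.99 = shut, level across the lane in the fork, just in front of the candle. A spring holds it at either end: it pushes back up to the centre at about 0.62, then snaps the lever on to 1.99 by itself. It takes about 0.25 N m at first, less towards the centre.
- lever_knob (a point): Centre of the black knob (18 mm thick, 29 mm long) at the free end of the lever, 110 mm from the pivot; the lever is a round steel bar 10 mm thick, 125 mm long in all. Open, this point is at jig y -100, z +155 mm. Best pushed at the knob, whose top rises to 180 mm when upright.
- lever_pivot (a point): The lever's pivot, at jig x +22, y -55, z +55 mm, between two steel ears right of the lane (tops at z 68 mm); its axis lies along the jig's x.
- stamp: Wooden hand stamp with a turned handle, 26 x 45 x 67 mm, loose, standing at the right of the jig beyond the lever. Origin: centre of the underside. Bystander.
- soap_box: Soap in a clear upright case, 39 x 63 x 92 mm, loose, standing at the left of the jig. Origin: centre of the underside. Bystander.
- other_candle: Second pillar candle on a square foot, in a clear box, 55 x 55 x 66 mm, loose, standing at the left of the jig, outside its lane. Origin: centre of the underside. Bystander.
Things that resemble listed ones, but are neither listed nor needed, are in the scene too. Leave any green, red or turquoise look-alike of the candle alone.

How it is judged:
By the outcome, as a careful person would: the job done as asked, in the order asked, and still so for the second after the job is handed in, with the robot touching nothing.
It also fails if it takes over 37 s, if anything falls off the work surface, if the arm or the gripper's body presses on something with over 40 N, if the wrist force passes 120 N, or if a joint passes its speed limit or range.

## Working session

There is one attempt and no reset: what is moved stays moved. The work goes in short steps, Python scripts to look and compute and a tool call to move; the robot and the scene stay as the last step left them, time stands still between calls to the robot, and variables do not carry over. Pictures are saved under pics/ and viewed, at most 10 in all, crops included, and the job is handed in when it is done.

Besides the shell and the picture viewer there is one more tool, called after "Call:" by a JSON object that holds its "op" and its "data", one argument or row to a line. move_arm: Moves the arm, as the interface text tells. Its arguments: {"type":"object","properties":{"dp":{"type":"array","items":{"type":"array","items":{"type":"number"}}},"rotation":{"type":"array","items":{"type":"array","items":{"type":"number"}}},"hand":{"type":"array","items":{"type":"number"}},"newtons":{"type":"number"}},"required":["dp","rotation","hand"]}

```bash
mkdir -p pics; ls
python3 - <<'E'
from cell import manip,camera
import cv2,numpy as np
for n in("side","top"):
    c=camera(n); cv2.imwrite(f"pics/{n}0.png",c["image"][:,:,::-1]); print(n,{k:np.round(v,3).tolist() for k,v in c.items() if k!="image"})
print(manip.read_state())
E
```

```text
pics
side {'fx': 394.204, 'fy': 394.204, 'cx': 256.497, 'cy': 194.078, 'k1': -0.089, 'R': [[-0.935, -0.354, -0.007], [-0.181, 0.495, -0.85], [0.304, -0.793, -0.527]], 't': [512.135, 238.605, 663.109]}
top {'fx': 475.64, 'fy': 475.64, 'cx': 252.996, 'cy': 195.36, 'k1': 0.023, 'R': [[0.001, -1.0, 0.016], [-0.997, -0.002, -0.08], [0.08, -0.016, -0.997]], 't': [-91.778, 595.418, 1083.66]}
{'clock': 0.1, 'joints': array([ 1.17041404e+00,  3.00424361e-01,  1.52149649e+00, -4.16599556e-05,
        1.32069750e+00, -6.65858746e-02]), 'qd': array([-0.00060287, -0.00099935, -0.0005772 ,  0.00109763, -0.00057318,
        0.00104797]), 'effort': array([ 3.11876538e-04, -5.32648122e+01, -3.53284442e+01,  7.09117041e-02,
        2.35450052e-02, -1.26656983e-04]), 'eef_pos': array([180.11488283, 519.43151804, 204.94775071]), 'eef_rot': array([-3.14056655e+00, -2.79824707e-05,  2.80780656e+00]), 'wrist_force': array([ 0.9243261 ,  0.65374715, -0.08258181]), 'moment': array([ 0.02146792,  0.00627015, -0.04987616]), 'finger_force': 0.0, 'finger_gap': 93.81126026482978}
```

View pics/side0.png

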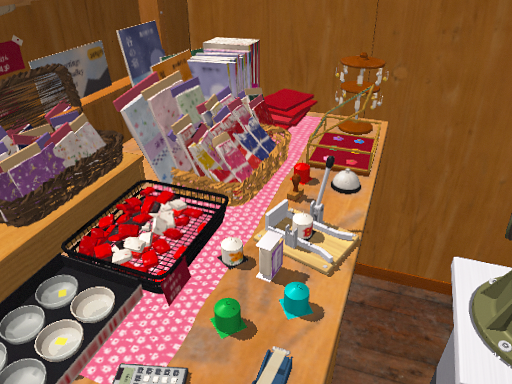

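View pics/top0.png

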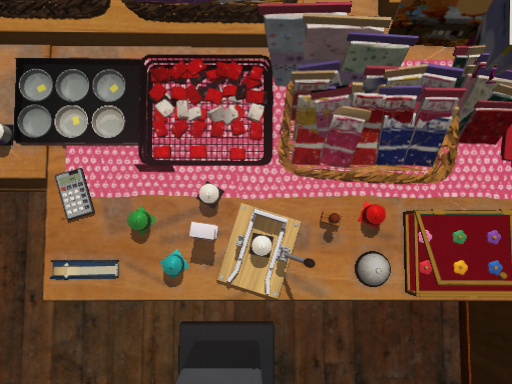

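The side view shows the jig with a white candle at (303,225) and the lever knob at (328,160). In the top view the jig is at (260,250), the lane candle at (261,245), and the knob at (309,263).

Candidates for the candle, by top pixel:
- White in the jig lane (261,245): this one is chosen.
- White outside the jig (209,193): the other candle.
- Green (139,219), turquoise (174,263) and red (373,214): look-alikes.

Next is a close crop.

Run:
```python
import cv2,numpy as np
a=cv2.imread("pics/top0.png")[195:305,185:345]; b=cv2.imread("pics/side0.png")[145:285,220:370]
a=cv2.resize(a,None,fx=5,fy=5,interpolation=cv2.INTER_CUBIC);cv2.imwrite("pics/topc.png",a)
b=cv2.resize(b,None,fx=4,fy=4,interpolation=cv2.INTER_CUBIC);cv2.imwrite("pics/sidec.png",b)
```

```text
(no output)
```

View pics/topc.png

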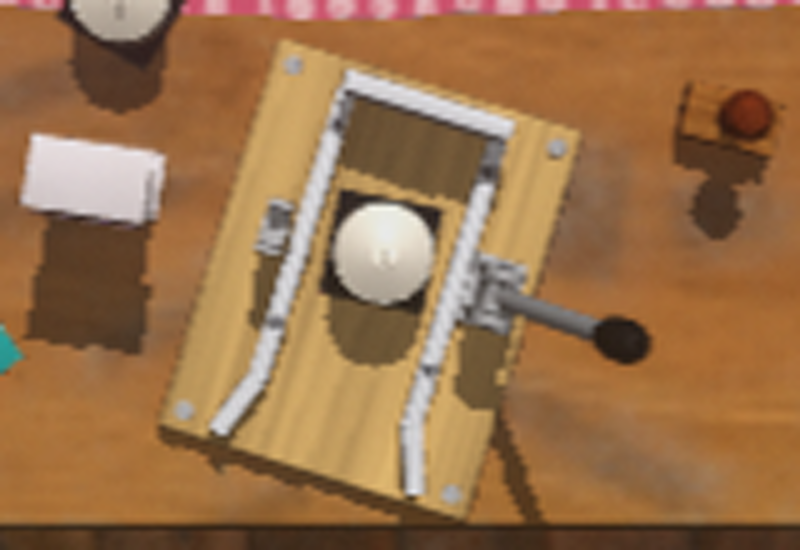

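View pics/sidec.png

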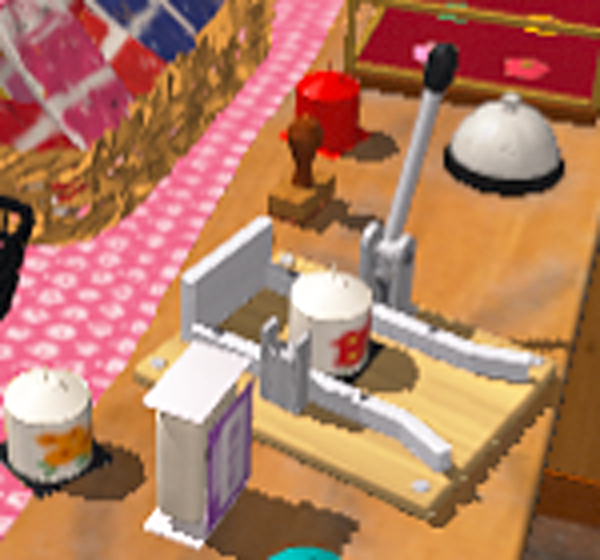

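The crops confirm it: a white candle on a dark foot in the lane, with the lever open and leaning right. Base corners in the top crop are (281,40), (580,132), (465,520) and (162,428). The knob is at (621,340) in the top crop and (440,68) in the side crop.

```bash
cat > h.py <<'E'
import numpy as np, cv2
from cell import camera
def ray(c,px):
    K=np.array([[c["fx"],0,c["cx"]],[0,c["fy"],c["cy"]],[0,0,1]])
    p=cv2.undistortPoints(np.array([[px]],float),K,np.array([c["k1"],0,0,0.]))[0,0]
    R=np.array(c["R"]);t=np.array(c["t"])
    d=R.T@np.r_[p,1]; return -R.T@t, d/np.linalg.norm(d)
def plane(c,px,z):
    o,d=ray(c,px); return o+d*(z-o[2])/d[2]
def tri(r1,r2):
    (o1,d1),(o2,d2)=r1,r2
    s=np.linalg.lstsq(np.c_[d1,-d2],o2-o1,rcond=None)[0]
    a,b=o1+s[0]*d1,o2+s[1]*d2; return (a+b)/2,np.linalg.norm(a-b)
T=lambda x,y:((x+.5)/5-.5+185,(y+.5)/5-.5+195)
S=lambda x,y:((x+.5)/4-.5+220,(y+.5)/4-.5+145)
E
python3 - <<'E'
from h import *
np.set_printoptions(precision=1,suppress=True)
ct,cs=camera("top"),camera("side")
C=[plane(ct,T(*p),12) for p in [(281,40),(580,132),(465,520),(162,428)]]
print(np.array(C),[np.linalg.norm(C[i]-C[i-1]) for i in range(4)])
ex=(C[0]+C[1]-C[2]-C[3]);yaw=np.arctan2(ex[1],ex[0])
ey=(C[0]+C[3]-C[1]-C[2]);print("yaw",yaw,np.arctan2(-ey[0],ey[1]))
X=np.array([np.cos(yaw),np.sin(yaw),0]);Y=np.array([-X[1],X[0],0])
O=np.mean(C,0)-12*X;O[2]=0
print("O",O)
J=lambda p:np.array([(p-O)@X,(p-O)@Y,p[2]])
for n,a,b in [("knob",(621,340),(440,68)),("candletop",(384,252),(332,282)),("stopTopRight",(513,125),(266,220)),("stopTopLeft",(346,73),(186,290)),("baseNearRight",(465,520),(556,360))]:
    p,e=tri(ray(ct,T(*a)),ray(cs,S(*b)));print(n,p,J(p),"err",e)
for q in [(340,190),(441,207),(322,295),(425,312)]: print("foot",J(plane(ct,T(*q),14)))
for n,q,z in [("stamp",(724,123),30),("soap",(90,178),92),("fork",(272,228),60),("railtip L",(215,430),27),("railtip R",(414,492),27)]: p=plane(ct,T(*q),z);print(n,p,J(p))
for p in [(30,0),(60,0),(90,0),(22,-100),(22,-55),(-10,0),(-40,0)]: print(p,O+X*p[0]+Y*p[1])
E
```

```text
[[ 579.4  -62.6   12. ]
 [ 536.3 -203.1   12. ]
 [ 356.8 -148.4   12. ]
 [ 399.    -7.9   12. ]] [np.float64(188.4558570052231), np.float64(147.02795144706087), np.float64(187.657605426196), np.float64(146.67780836221186)]
yaw -0.29526032302510863 -0.2946928943107536
O [ 456.4 -102.     0. ]
knob [ 448.  -202.9  152.8] [ 21.3 -99.  152.8] err 0.0692859936285739
candletop [ 480.8 -109.5   60.3] [25.5 -0.1 60.3] err 1.093097365114226
stopTopRight [ 537.2 -168.4   53. ] [ 96.6 -40.   53. ] err 2.37782477721487
stopTopLeft [560.8 -93.   46.6] [97.3 39.  46.6] err 2.7511234101464517
baseNearRight [ 356.9 -148.4   10.6] [-81.7 -73.4  10.6] err 0.45286976419461733
foot [47.  26.5 14. ]
foot [ 53.2 -21.   14. ]
foot [-2.1 20.3 14. ]
foot [  4.4 -27.9  14. ]
stamp [ 540.1 -267.8   30. ] [ 128.3 -134.3   30. ]
soap [514.1  19.4  92. ] [ 19.8 132.9  92. ]
fork [492.  -59.3  60. ] [21.6 51.3 60. ]
railtip L [399.6 -33.   27. ] [-74.5  49.5  27. ]
railtip R [ 371.5 -124.1   27. ] [-74.8 -45.8  27. ]
(30, 0) [ 485.1 -110.7    0. ]
(60, 0) [ 513.8 -119.5    0. ]
(90, 0) [ 542.5 -128.2    0. ]
(22, -100) [ 448.4 -204.1    0. ]
(22, -55) [ 461.5 -161.     0. ]
(-10, 0) [446.8 -99.1   0. ]
(-40, 0) [418.1 -90.4   0. ]
```

Geometry matches the text: base 188 x 147 mm, knob at jig (21,-99,153), candle about 34 mm short of home. I'll push with the fingers shut and the tool's y axis along the lane, so the gripper body stays clear of the lever.

Call:
{"op": "move_arm", "data": {
  "dp": [
    [20,-51,0],
    [20,-51,0],
    [20,-51,0],
    [20,-51,0],
    [20,-51,0],
    [20,-51,0],
    [20,-51,0],
    [20,-51,0],
    [20,-51,0],
    [20,-51,0]
  ],
  "rotation": [
    [0,0,-0.153],
    [0,0,-0.153],
    [0,0,-0.153],
    [0,0,-0.153],
    [0,0,-0.153],
    [0,0,-0.153],
    [0,0,-0.153],
    [0,0,-0.153],
    [0,0,-0.153],
    [0,0,-0.153]
  ],
  "hand": [0,0,0,0,0,0,0,0,0,0]
}}

```text
clock: 1.45
eef_pos: [380.5, 7.8, 205.7]
eef_rot: [3.141, -0.0, 1.273]
wrist_force: [0.9, 0.9, -0.1]
finger_gap: 0.6
finger_force: 0.0
```

Call:
{"op": "move_arm", "data": {
  "dp": [
    [19,-49,0],
    [19,-49,0],
    [0,0,-45],
    [0,0,-45],
    [0,0,-35],
    [0,0,0],
    [0,0,0]
  ],
  "rotation": [
    [0,0,0],
    [0,0,0],
    [0,0,0],
    [0,0,0],
    [0,0,0],
    [0,0,0],
    [0,0,0]
  ],
  "hand": [0,0,0,0,0,0,0]
}}

```text
clock: 2.33
eef_pos: [418.9, -88.5, 81.8]
eef_rot: [3.14, -0.0, 1.278]
wrist_force: [0.4, -0.1, 0.9]
finger_gap: 0.4
finger_force: 0.0
```

Run:
```python
from cell import manip,camera
import cv2
print(manip.read_state()["eef_pos"])
w=camera("wrist")["image"][:,:,::-1]; s=camera("side")["image"][120:285,200:400,::-1]
s=cv2.resize(s,None,fx=2,fy=2); w=cv2.resize(w,None,fx=.78,fy=.78)
h=max(len(s),len(w)); p=lambda i:cv2.copyMakeBorder(i,0,h-len(i),0,0,0)
cv2.imwrite("pics/a1.png",cv2.hconcat([p(s),p(w)]))
```

```text
[418.871277   -88.53944383  81.76482246]
```

View pics/a1.png

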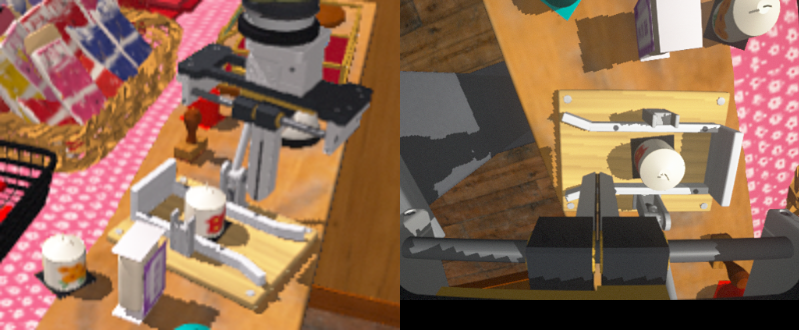

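The fingers are in the lane behind the candle, clear of the lever. I'll go down and push along the lane.

Call:
{"op": "move_arm", "data": {
  "dp": [
    [-0.6,-1.9,-25],
    [0,0,-22],
    [9.57,-2.91,0],
    [9.57,-2.91,0],
    [7.7,-2.3,0],
    [7.7,-2.3,0],
    [7.7,-2.3,0],
    [5.7,-1.7,0],
    [0,0,0]
  ],
  "rotation": [
    [0,0,0],
    [0,0,0],
    [0,0,0],
    [0,0,0],
    [0,0,0],
    [0,0,0],
    [0,0,0],
    [0,0,0],
    [0,0,0]
  ],
  "hand": [0,0,0,0,0,0,0,0,0]
}}

```text
clock: 3.55
eef_pos: [465.8, -104.8, 33.4]
eef_rot: [-3.142, 0.0, 1.278]
wrist_force: [-0.0, 0.1, 0.7]
finger_gap: 0.2
finger_force: 0.0
```

Call:
{"op": "move_arm", "data": {
  "dp": [
    [3.8,-1.2,0],
    [1.9,-0.6,0],
    [0,0,0]
  ],
  "rotation": [
    [0,0,0],
    [0,0,0],
    [0,0,0]
  ],
  "hand": [0,0,0]
}}

```text
clock: 3.92
eef_pos: [471.3, -106.5, 33.4]
eef_rot: [3.142, -0.0, 1.278]
wrist_force: [-0.3, 0.1, 0.5]
finger_gap: 0.1
finger_force: 0.1
```

Call:
{"op": "move_arm", "data": {
  "dp": [
    [1.9,-0.6,0],
    [0,0,0]
  ],
  "rotation": [
    [0,0,0],
    [0,0,0]
  ],
  "hand": [0,0]
}}

```text
clock: 4.18
eef_pos: [473.2, -107.1, 33.4]
eef_rot: [3.142, -0.0, 1.278]
wrist_force: [-1.1, 0.0, 0.0]
finger_gap: 0.3
finger_force: 0.1
```

Call:
{"op": "move_arm", "data": {
  "dp": [
    [1.9,-0.6,0],
    [0,0,0]
  ],
  "rotation": [
    [0,0,0],
    [0,0,0]
  ],
  "hand": [0,0]
}}

```text
clock: 4.42
eef_pos: [475.2, -107.7, 33.4]
eef_rot: [3.142, -0.0, 1.278]
wrist_force: [-0.1, 0.1, -0.4]
finger_gap: 0.3
finger_force: 0.1
```

Run:
```python
from cell import manip,camera
import cv2
print(manip.read_state()["wrist_force"])
t=camera("top")["image"][195:305,205:305,::-1]; s=camera("side")["image"][175:285,250:370,::-1]
r=lambda i:cv2.resize(i,None,fx=3.5,fy=3.5,interpolation=cv2.INTER_CUBIC)
cv2.imwrite("pics/a2.png",cv2.hconcat([r(t),r(s)]))
```

```text
[-0.10345336  0.07310995 -0.43187843]
```

View pics/a2.png

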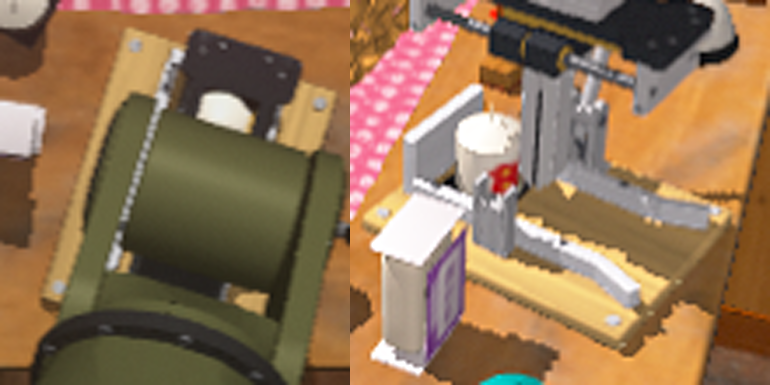

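The candle at (488,150) has moved most of the way to the stop. I'll keep going until the stop pushes back.

Call:
{"op": "move_arm", "data": {
  "dp": [
    [1.9,-0.6,0],
    [0,0,0]
  ],
  "rotation": [
    [0,0,0],
    [0,0,0]
  ],
  "hand": [0,0]
}}

```text
clock: 4.78
eef_pos: [477.1, -108.3, 33.4]
eef_rot: [3.142, 0.0, 1.278]
wrist_force: [-0.2, -0.7, 0.4]
finger_gap: 0.7
finger_force: 0.1
```

Call:
{"op": "move_arm", "data": {
  "dp": [
    [1.5,-0.4,0],
    [0,0,0]
  ],
  "rotation": [
    [0,0,0],
    [0,0,0]
  ],
  "hand": [0,0]
}}

```text
clock: 5.03
eef_pos: [478.2, -108.5, 33.4]
eef_rot: [-3.141, -0.0, 1.278]
wrist_force: [-3.3, 2.1, 1.1]
finger_gap: 0.2
finger_force: 1.8
```

Call:
{"op": "move_arm", "data": {
  "dp": [
    [1.5,-0.4,0],
    [0,0,0]
  ],
  "rotation": [
    [0,0,0],
    [0,0,0]
  ],
  "hand": [0,0]
}}

```text
clock: 5.28
eef_pos: [478.2, -108.3, 33.1]
eef_rot: [-3.137, -0.0, 1.278]
wrist_force: [-15.2, 5.8, 9.6]
finger_gap: 0.9
finger_force: 8.1
```

The candle is hard against the stop: TCP stationary at jig x ≈ 22.7 with about 16 N. I'll retreat and go round to the outer side of the knob.

Call:
{"op": "move_arm", "data": {
  "dp": [
    [-10,3,0],
    [-24,7,0],
    [-24,7,0],
    [0,0,40],
    [0,0,40],
    [0,0,40],
    [-15,-46,0],
    [-15,-46,0],
    [-16,-46,0],
    [0,0,0]
  ],
  "rotation": [
    [0,0,0],
    [0,0,0],
    [0,0,0],
    [0,0,0],
    [0,0,0],
    [0,0,0],
    [0,0,0],
    [0,0,0],
    [0,0,0],
    [0,0,0]
  ],
  "hand": [0,0,0,0,0,0,0,0,0,0]
}}

```text
clock: 6.52
eef_pos: [375.0, -232.2, 153.4]
eef_rot: [3.141, 0.001, 1.274]
wrist_force: [-0.6, 0.3, 0.5]
finger_gap: 0.4
finger_force: 0.0
```

Run:
```python
from cell import manip,camera
import cv2
print(manip.read_state()["eef_pos"])
t=camera("top")["image"][195:305,205:325,::-1]; s=camera("side")["image"][145:255,250:370,::-1]
r=lambda i:cv2.resize(i,None,fx=3.3,fy=3.3,interpolation=cv2.INTER_CUBIC)
cv2.imwrite("pics/a3.png",cv2.hconcat([r(t),r(s)]))
```

```text
[ 374.95854605 -232.20637868  153.42838551]
```

View pics/a3.png

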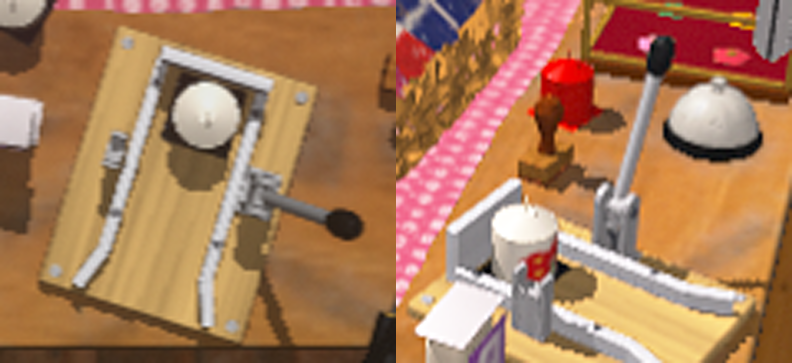

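The candle sits fully home at (208,115), and the lever is still open. I'll push the knob inward now.

Call:
{"op": "move_arm", "data": {
  "dp": [
    [29.6,-9,0],
    [29.6,-9,0],
    [3.8,12.4,0],
    [3.8,12.4,0],
    [2.9,9.6,0],
    [2.9,9.6,0],
    [2.9,9.6,0],
    [2.9,9.6,0],
    [2.9,9.6,0],
    [0,0,0]
  ],
  "rotation": [
    [0,0,0],
    [0,0,0],
    [0,0,0],
    [0,0,0],
    [0,0,0],
    [0,0,0],
    [0,0,0],
    [0,0,0],
    [0,0,0],
    [0,0,0]
  ],
  "hand": [0,0,0,0,0,0,0,0,0,0]
}}

```text
clock: 7.88
eef_pos: [457.4, -174.6, 153.4]
eef_rot: [-3.141, -0.0, 1.279]
wrist_force: [-1.0, -1.4, 0.5]
finger_gap: 0.7
finger_force: 0.4
```

Call:
{"op": "move_arm", "data": {
  "dp": [
    [2.9,9.6,0],
    [2.9,9.6,0],
    [2.9,9.6,0],
    [2.9,9.6,0],
    [0,0,0],
    [0,0,0],
    [0,0,0]
  ],
  "rotation": [
    [0,0,0],
    [0,0,0],
    [0,0,0],
    [0,0,0],
    [0,0,0],
    [0,0,0],
    [0,0,0]
  ],
  "hand": [0,0,0,0,0,0,0]
}}

```text
clock: 8.75
eef_pos: [468.8, -137.1, 153.4]
eef_rot: [-3.142, 0.0, 1.277]
wrist_force: [0.1, 0.7, 0.7]
finger_gap: 0.7
finger_force: 0.0
```

Call:
{"op": "move_arm", "data": {
  "dp": [
    [0,0,30],
    [-20,-30,30],
    [-20,-40,0],
    [-20,-40,0],
    [0,0,0],
    [0,0,0]
  ],
  "rotation": [
    [0,0,0],
    [0,0,0],
    [0,0,0],
    [0,0,0],
    [0,0,0],
    [0,0,0]
  ],
  "hand": [0,0,0,0,0,0]
}}

```text
clock: 9.5
eef_pos: [408.9, -246.7, 213.4]
eef_rot: [-3.142, -0.0, 1.277]
wrist_force: [0.0, -0.9, 0.1]
finger_gap: 0.5
finger_force: 0.0
```

Run:
```python
from cell import manip,camera
import cv2
print(manip.read_state()["eef_pos"])
t=camera("top")["image"][195:305,205:325,::-1]; s=camera("side")["image"][165:275,230:350,::-1]
r=lambda i:cv2.resize(i,None,fx=3.3,fy=3.3,interpolation=cv2.INTER_CUBIC)
cv2.imwrite("pics/a4.png",cv2.hconcat([r(t),r(s)]))
```

```text
[ 408.93159747 -246.66092809  213.4092505 ]
```

View pics/a4.png

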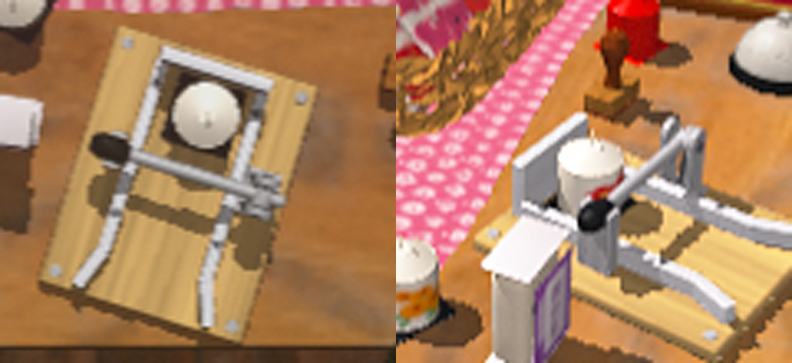

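The lever lies level across the lane in the fork, with its knob at (110,148). The candle is home behind it at (206,115), nothing beside the jig has moved, and the robot is clear.

```bash
python3 -c "
from cell import manip
print(manip.sign_off())"
```

```text
the job is handed in; nothing more can be done
None
```

The candle is home against the back stop, the lever is snapped shut in the fork in front of it, and I handed the job in at about 9.6 s with the robot touching nothing.

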